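# Final pass on a display-stand flange

## Task

Before the swivel spectacle stand goes back on its round metal flange, give the flange's four black wing knobs their final pass: turn each clockwise (seen from above), a bit under a quarter turn, until its wing lies in line with the flange's centre. Work in star order: do any knob first, then the one straight across from it, then one of the other two, then the last, finishing each before starting the next.

Things in the scene. Friction and masses are not known exactly. Their poses are not given: they have to be found in the camera images.
- flange: Round aluminium plate, 250 mm across, 12 thick, fixed on the felt; steel collar at its centre, 60 across, top 26 mm above the table. Origin: centre of its underside, at table height; z up. Its four wing knobs stand 90 mm from the centre: knob_a on its +x side, knob_b +y, knob_c -x, knob_d -y. Under each wing: a steel foot 24 mm across and a washer 40 across, up to 24 mm above the table.
- knob_a (a joint): Turn (rad) of the black wing knob 90 mm from the centre on the flange's +x side (vertical axis); knob_c is straight across. Grows clockwise seen from above; starts 0.05 to 0.4; at 1.4 its wing points at the flange's centre. Light friction holds it. All four alike: wing is an upright bar 54 long, 13 thick, 24 to 64 mm above the table.
- knob_b (a joint): Turn (rad) of the black wing knob on the flange's +y side (vertical axis); knob_d is straight across. Grows clockwise seen from above; starts 0.05 to 0.4; at 1.4 its wing points at the flange's centre. Light friction holds it. From above, the wing's long direction is the line from centre to knob, turned counter-clockwise by 1.4 minus this value.
- knob_c (a joint): Turn (rad) of the black wing knob on the flange's -x side (vertical axis); knob_a is straight across. Grows clockwise seen from above; starts 0.05 to 0.4; at 1.4 its wing points at the flange's centre. Light friction holds it. Grip the wing across its thickness about 50 mm above the table. Travel 0 to 2.4.
- knob_d (a joint): Turn (rad) of the black wing knob on the flange's -y side (vertical axis); knob_b is straight across. Grows clockwise seen from above; starts 0.05 to 0.4; at 1.4 its wing points at the flange's centre. Light friction holds it. From above, the wing's long direction is the line from centre to knob, turned counter-clockwise by 1.4 minus this value.

How it is judged:
On the way, in this order (a step that is already met when the one before it is completed fails the run):
1. a first knob is tightened until its wing is in line with the centre (value of joint any of knob_a, knob_b, knob_c, knob_d above 1.14 rad), for 0.2 s.
2. the knob straight across from it is tightened too ((value of joint each of knob_a, knob_c above 1.14 rad or value of joint each of knob_b, knob_d above 1.14 rad)), for 0.2 s.
3. a third knob is tightened ((value of joint each of knob_b, knob_c, knob_d above 1.14 rad or value of joint each of knob_a, knob_c, knob_d above 1.14 rad or value of joint each of knob_a, knob_b, knob_d above 1.14 rad or value of joint each of knob_a, knob_b, knob_c above 1.14 rad)), for 0.2 s.
At the end, for the whole second after the job is handed in: All four knobs read 1.14 to 1.66 rad (wings in line with the flange's centre within about 15 degrees) and are at rest (value of joint knob_a between 1.14 and 1.66 rad and velocity of joint knob_a between -0.05 and 0.05 rad/s and value of joint knob_b between 1.14 and 1.66 rad and velocity of joint knob_b between -0.05 and 0.05 rad/s and value of joint knob_c between 1.14 and 1.66 rad and velocity of joint knob_c between -0.05 and 0.05 rad/s and value of joint knob_d between 1.14 and 1.66 rad and velocity of joint knob_d between -0.05 and 0.05 rad/s); the robot touches nothing.
It fails at once if two neighbouring knobs are turned (past 0.75 rad) while neither of the two knobs across from them has been tightened: not star order ((value of joint each of knob_a, knob_b above 0.75 rad and value of joint each of knob_c, knob_d below 1.14 rad) or (value of joint each of knob_b, knob_c above 0.75 rad and value of joint each of knob_d, knob_a below 1.14 rad) or (value of joint each of knob_c, knob_d above 0.75 rad and value of joint each of knob_a, knob_b below 1.14 rad) or (value of joint each of knob_d, knob_a above 0.75 rad and value of joint each of knob_b, knob_c below 1.14 rad)).
It fails at once if a knob is begun (past 0.75 rad) while another is left half-turned ((value of joint knob_b between 0.75 and 1.14 rad and value of joint knob_a between 0.75 and 1.14 rad) or (value of joint knob_c between 0.75 and 1.14 rad and value of joint knob_a between 0.75 and 1.14 rad) or (value of joint knob_c between 0.75 and 1.14 rad and value of joint knob_b between 0.75 and 1.14 rad) or (value of joint knob_d between 0.75 and 1.14 rad and value of joint knob_a between 0.75 and 1.14 rad) or (value of joint knob_d between 0.75 and 1.14 rad and value of joint knob_b between 0.75 and 1.14 rad) or (value of joint knob_d between 0.75 and 1.14 rad and value of joint knob_c between 0.75 and 1.14 rad)).
It also fails if it takes over 64 s, if anything falls off the work surface, if the arm or the gripper's body presses on something with over 40 N, if the wrist force passes 120 N, or if a joint passes its speed limit or range.

## Robot

A 7-joint arm with a two-finger parallel gripper is mounted at the origin on the work surface. World frame = base frame: x ahead of the robot, y to its left, z up, the work surface at z = 0. Lengths are in m, angles in rad, forces in N, time in s.
With the tool pointing down it reaches from about 0.35 to 0.9 m from the base axis. Payload 8.1 kg.
Tool frame: the origin (TCP) lies between the finger pads; the fingertips stand ahead of it and the grasp point (between the pads) is the TCP (arm.nose_length is the z of the fingertips in the tool frame, in m); z points along the fingers, y is the line along which they close (so a half turn about z gives the same grasp; the last joint's range is limited). The gripper opens to 92 mm and grips with 3 to 60 N. Pads are 19 mm wide; open, the fingers measure 130 mm over their backs; the gripper's body (75 mm by 190 mm) begins 47 mm behind the grasp point.
Start: joints at [-1.367, 0.434, 0.025, 1.573, -0.012, 1.134, -0.075], TCP at [0.189, 0.596, 0.246] pointing down, gripper open.
Joint ranges: [-2.62, 2.62], [-0.44, 2.09], [-1.27, 1.32], [0.08, 2.57], [-1.32, 4.46], [0.12, 2], [-2.74, 2.74]. Speed limits (rad/s): [2.22, 2.22, 3.01, 3.01, 3.14, 3.14, 3.14].

## Interface

Orientations are given as a rotation vector (axis times angle).
In Python, from cell import sensors, optics, arm gives the robot as it stands.
- The arm moves only by the tool arm_command, never from a script. Its argument "deltas" is one flat list of numbers, 7 for each row, row after row: the turn, a rotation vector about the world's x, y, z as a fraction of full scale, then the shift along the world's x, y, z as a fraction of full scale, then the finger opening in mm, from 0 to 91.8. In form: [wx, wy, wz, dx, dy, dz, fingers, wx, wy, wz, dx, dy, dz, fingers, ...]. A call has 1 to 20 rows; each row is the pose to reach, as a shift and turn from the pose commanded when the call began; what a row does not reach only later rows make up. Full scale, the value 1, is 1 m for a shift and 90 degrees for a turn. A row lasts 1/10 s, in which the tool goes at most 50 mm and 8.59 degrees, less where a joint would pass 70% of its speed; a pose out of reach is approached as far as the arm can. A call with a number of a shift or a turn outside -1 to 1 is refused whole. A call with a gripper value outside its range is refused whole. The fingers move at their own pace and stop on an object; "force" is the grip in N (left out, the last holds). Time passes only in rows, so rows that repeat a pose let the fingers close. It gives the time, the measured TCP pose, the force, the opening and the grip force at its end, in the units of the state.
- sensors.observe(): the state, without advancing time (a new reading comes with each control period).
- optics.get_image(name): name is "scene" or "top"; returns the picture (420x560x3 uint8, blue, green, red); there is no depth.
- optics.calibration(name): a dict with "camera_matrix" (3x3 intrinsics, pixels), "D" ([k1, k2, p1, p2, k3] as OpenCV has them; the pictures are not rectified), "rvec" (rotation vector, rad) and "tvec" (3), from world to camera coordinates, as OpenCV has them. Camera axes: x right, y down, z forward; pixel columns grow to the right and rows downward; lengths in m; the calibration is good to about 2 mm. A picture is of the moment at which its call begins. calibration takes no time and is no camera call.
- arm.sign_off(): hands the job in; it is judged then, once.
The state is a dict: "clock": time; "joints": joint angles; "dq": joint speeds; "joint_efforts": joint torques, N m; "position": TCP position; "ee_rot": TCP orientation; "force": force on the tool from outside, world axes, zero at the start; "ft_torque": the same for the moment, N m; "width": opening from 0.0 (shut) to 1.0 (fully open); "gripper_force": force on a finger pad.
Only numpy, scipy, OpenCV 4.12 (cv2) and the standard library are available. Lean on these libraries where they do the work, as an engineer would, in place of code of your own. Each camera call takes 0.05 s, during which the arm holds its last target. There are 200 camera calls.

## Working session

There is one attempt and no reset: what is moved stays moved. The work goes in short steps, Python scripts to look and compute and a tool call to move; the robot and the scene stay as the last step left them, time stands still between calls to the robot, and variables do not carry over. Pictures are saved under pics/ and viewed, at most 10 in all, crops included, and the job is handed in when it is done.

Besides the shell and the picture viewer there is one more tool, called after "Call:" as name(argument=value, ...) on one line, values as JSON. arm_command: Moves the arm, as the interface text tells. Its arguments: {"type":"object","properties":{"deltas":{"type":"array","items":{"type":"number"}},"force":{"type":"number"}},"required":["deltas"]}

```bash
ls; mkdir -p pics
python3 - <<'E'
from cell import sensors, optics, arm
import cv2,numpy as np
for n in("scene","top"):
    im=optics.get_image(n); cv2.imwrite(f"pics/{n}0.png",im)
    c=optics.calibration(n); R=cv2.Rodrigues(np.array(c["rvec"]))[0]; print(n,c["camera_matrix"],c["D"],(-R.T@np.array(c["tvec"]).ravel()).round(3), R.round(2).tolist())
s=sensors.observe(); print(s, arm.nose_length)
E
```

```text
pics
scene [[398.25434019   0.         275.82280664]
 [  0.         398.25434019 206.12406054]
 [  0.           0.           1.        ]] [-0.10760676  0.          0.          0.          0.        ] [ 0.989 -0.031  0.557] [[0.17, 0.99, -0.0], [0.77, -0.13, -0.63], [-0.62, 0.1, -0.78]]
top [[463.54601408   0.         278.59673515]
 [  0.         463.54601408 209.51802876]
 [  0.           0.           1.        ]] [0.04468768 0.         0.         0.         0.        ] [0.472 0.045 0.784] [[-0.02, -1.0, 0.02], [-0.99, 0.01, -0.13], [0.13, -0.03, -0.99]]
{'clock': 0.1, 'joints': array([-1.3666083 ,  0.43514428,  0.02498691,  1.57398916, -0.01160112,
        1.13399141, -0.07512628]), 'dq': array([-0.00133801, -0.0003289 ,  0.000877  , -0.00117344, -0.0007484 ,
        0.00130092,  0.0009094 ]), 'joint_efforts': array([ 2.56236832e-03, -6.69125247e+01,  9.87832323e-01, -3.15145040e+01,
       -6.05130731e-02,  3.75697785e-02,  1.76286662e-04]), 'position': array([0.18867616, 0.59539947, 0.24503574]), 'ee_rot': array([-4.80169078e-01, -3.10459745e+00,  2.17510625e-03]), 'force': array([ 0.32092524, -0.00535046, -0.33822683]), 'ft_torque': array([-0.02963486, -0.00154428, -0.00841956]), 'gripper_force': 0.0, 'width': 0.9993644348849523} 0.019
```

View pics/top0.png

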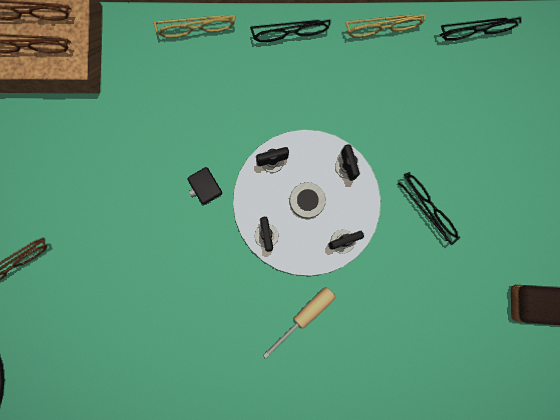

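View pics/scene0.png

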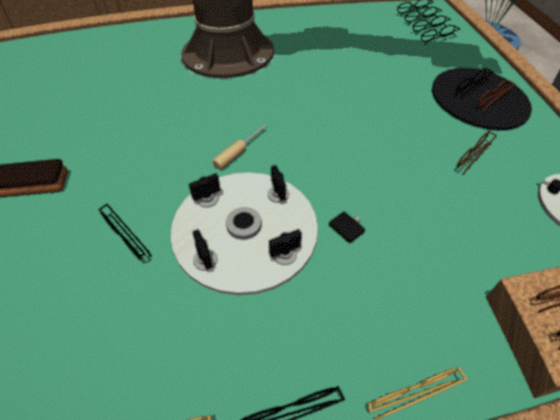

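The top view shows the flange at about (307,202), with wings at (272,157), (349,162), (266,234) and (346,240). The scene view shows the same layout, with nothing tall nearby. Next I measure positions and angles.

```bash
cat > h.py <<'E'
from cell import sensors, optics, arm
import cv2,numpy as np
def ray(n,uv,z):
    c=optics.calibration(n);K=np.array(c["camera_matrix"]);D=np.array(c["D"]);R=cv2.Rodrigues(np.array(c["rvec"]))[0]
    C=-R.T@np.array(c["tvec"]).ravel()
    p=cv2.undistortPoints(np.array(uv,float).reshape(-1,1,2),K,D).reshape(-1,2)
    d=np.c_[p,np.ones(len(p))]@R
    return (C+d*((z-C[2])/d[:,2])[:,None])[:,:2]
def flange(n,im):
    g=im.astype(int); plate=((im.max(2)-im.min(2).astype(int)<35)&(im.max(2)>120)).astype(np.uint8)
    cs=cv2.findContours(cv2.morphologyEx(plate,cv2.MORPH_OPEN,np.ones((3,3))),cv2.RETR_EXTERNAL,cv2.CHAIN_APPROX_NONE)[0]
    c=max(cs,key=cv2.contourArea); w=ray(n,cv2.convexHull(c),.012)
    (x,y),r=cv2.minEnclosingCircle(w.astype(np.float32)); A=np.c_[2*w,np.ones(len(w))]; s=np.linalg.lstsq(A,(w**2).sum(1),rcond=None)[0]
    return s[:2],(s[2]+s[:2]@s[:2])**.5,cv2.convexHull(c)
def wings(n,im,z=.046):
    c,r,h=flange(n,im); m=np.zeros(im.shape[:2],np.uint8); cv2.fillConvexPoly(m,h,1)
    m&=(im.max(2)<70).astype(np.uint8)
    out=[]
    for k in cv2.findContours(m,cv2.RETR_EXTERNAL,cv2.CHAIN_APPROX_NONE)[0]:
        if cv2.contourArea(k)<80: continue
        mm=np.zeros_like(m); cv2.drawContours(mm,[k],-1,1,-1); v,u=np.nonzero(mm); w=ray(n,np.c_[u,v],z)
        q=w.mean(0)
        if np.hypot(*(q-c))<.05: continue
        rc=cv2.minAreaRect((w*1000).astype(np.float32)); b=cv2.boxPoints(rc); e=[b[1]-b[0],b[2]-b[1]]; l=max(e,key=np.linalg.norm)
        ev=np.linalg.eigh(np.cov((w-q).T))[1][:,1]
        f=lambda v:round(float(np.degrees(np.arctan2(v[1],v[0]))%180),1)
        bear=np.degrees(np.arctan2(*(q-c)[::-1]))
        out.append((round(bear,1),q.round(4).tolist(),round(np.hypot(*(q-c)),4),"rect",f(l),np.array(rc[1]).round(),"pca",f(ev),"val~",round(float(1.4-np.radians((f(ev)-bear+20)%180-20)),2)))
    return c,r,sorted(out,key=lambda o:o[0])
E
python3 - <<'E'
from h import *
for n in("top","scene"):
    c,r,o=wings(n,cv2.imread(f"pics/{n}0.png")); print(n,c,r)
    for x in o: print(x)
E
```

```text
top [ 0.5861003 -0.0229925] 0.12406719665005791
(np.float64(-139.9), [0.5173, -0.081], np.float64(0.09), 'rect', 115.4, array([18., 58.]), 'pca', 109.8, 'val~', 0.18)
(np.float64(-50.2), [0.6431, -0.0914], np.float64(0.089), 'rect', 9.0, array([59., 28.]), 'pca', 10.3, 'val~', 0.34)
(np.float64(39.9), [0.6549, 0.0344], np.float64(0.0896), 'rect', 97.7, array([31., 54.]), 'pca', 106.6, 'val~', 0.24)
(np.float64(129.6), [0.5288, 0.0463], np.float64(0.0899), 'rect', 3.5, array([55., 18.]), 'pca', 9.5, 'val~', 0.35)
scene [ 0.58652278 -0.02136115] 0.124841172601415
(np.float64(-137.6), [0.5264, -0.0763], np.float64(0.0815), 'rect', 122.1, array([26., 58.]), 'pca', 123.0, 'val~', -0.01)
(np.float64(-48.3), [0.647, -0.0893], np.float64(0.091), 'rect', 12.2, array([74., 17.]), 'pca', 14.0, 'val~', 0.31)
(np.float64(39.6), [0.656, 0.0361], np.float64(0.0902), 'rect', 113.7, array([34., 62.]), 'pca', 118.7, 'val~', 0.02)
(np.float64(123.2), [0.5416, 0.0472], np.float64(0.0819), 'rect', 179.2, array([20., 58.]), 'pca', 4.9, 'val~', 0.32)
```

Call:
arm_command(deltas=[0, 0, -0.6, 0.466, -0.56, -0.12, 70, 0, 0, -0.6, 0.466, -0.56, -0.12, 70, 0, 0, -0.6, 0.466, -0.56, -0.12, 70, 0, 0, -0.6, 0.466, -0.56, -0.12, 70, 0, 0, -0.6, 0.466, -0.56, -0.12, 70, 0, 0, -0.6, 0.466, -0.56, -0.12, 70, 0, 0, -0.6, 0.466, -0.56, -0.12, 70, 0, 0, -0.6, 0.466, -0.56, -0.12, 70, 0, 0, -0.6, 0.466, -0.56, -0.12, 70, 0, 0, -0.6, 0.466, -0.56, -0.12, 70, 0, 0, -0.6, 0.466, -0.56, -0.12, 70, 0, 0, -0.6, 0.466, -0.56, -0.12, 70, 0, 0, -0.6, 0.466, -0.56, -0.12, 70, 0, 0, -0.6, 0.466, -0.56, -0.12, 70, 0, 0, -0.6, 0.466, -0.56, -0.12, 70, 0, 0, -0.6, 0.466, -0.56, -0.12, 70, 0, 0, -0.6, 0.466, -0.56, -0.12, 70, 0, 0, -0.6, 0.466, -0.56, -0.12, 70], force=25)

```text
clock: 1.9
position: [0.654, 0.0374, 0.1255]
ee_rot: [-1.835, -2.548, -0.0]
force: [0.0, 0.5, 0.5]
width: 0.758
gripper_force: 0.0
```

Call:
arm_command(deltas=[0, 0, 0, 0, 0, -0.02, 70, 0, 0, 0, 0, 0, -0.04, 70, 0, 0, 0, 0, 0, -0.06, 70, 0, 0, 0, 0, 0, -0.076, 70, 0, 0, 0, 0, 0, -0.076, 70, 0, 0, 0, 0, 0, -0.076, 40, 0, 0, 0, 0, 0, -0.076, 20, 0, 0, 0, 0, 0, -0.076, 5, 0, 0, 0, 0, 0, -0.076, 5, 0, 0, 0, 0, 0, -0.076, 5, 0, 0, 0, 0, 0, -0.076, 5, 0, 0, 0, 0, 0, -0.076, 5, 0, 0, 0, 0, 0, -0.076, 5, 0, 0, 0, 0, 0, -0.076, 5])

```text
clock: 3.3
position: [0.6553, 0.0361, 0.0499]
ee_rot: [1.837, 2.548, 0.001]
force: [2.8, 1.1, -0.5]
width: 0.141
gripper_force: 24.9
```

Call:
arm_command(deltas=[0, 0, -0.05, 0, 0, 0, 5, 0, 0, -0.1, 0, 0, 0, 5, 0, 0, -0.15, 0, 0, 0, 5, 0, 0, -0.2, 0, 0, 0, 5, 0, 0, -0.25, 0, 0, 0, 5, 0, 0, -0.3, 0, 0, 0, 5, 0, 0, -0.35, 0, 0, 0, 5, 0, 0, -0.4, 0, 0, 0, 5, 0, 0, -0.45, 0, 0, 0, 5, 0, 0, -0.5, 0, 0, 0, 5, 0, 0, -0.55, 0, 0, 0, 5, 0, 0, -0.6, 0, 0, 0, 5, 0, 0, -0.65, 0, 0, 0, 5, 0, 0, -0.7, 0, 0, 0, 5, 0, 0, -0.73, 0, 0, 0, 5, 0, 0, -0.76, 0, 0, 0, 5, 0, 0, -0.76, 0, 0, 0, 5, 0, 0, -0.76, 0, 0, 0, 5, 0, 0, -0.76, 0, 0, 0, 5])

```text
clock: 5.2
position: [0.656, 0.0358, 0.0499]
ee_rot: [2.951, 1.075, 0.003]
force: [6.1, -0.8, -5.0]
width: 0.144
gripper_force: 24.9
```

Call:
arm_command(deltas=[0, 0, 0, 0, 0, 0, 40, 0, 0, 0, 0, 0, 0, 60, 0, 0, 0, 0, 0, 0, 60, 0, 0, 0, 0, 0, 0, 60, 0, 0, 0, 0, 0, 0.02, 60, 0, 0, 0, 0, 0, 0.05, 60, 0, 0, 0, 0, 0, 0.08, 70, 0, 0, 0.08, -0.02, -0.02, 0.08, 70, 0, 0, 0.16, -0.04, -0.04, 0.08, 70, 0, 0, 0.24, -0.06, -0.06, 0.08, 70, 0, 0, 0.32, -0.08, -0.07, 0.08, 70, 0, 0, 0.4, -0.1, -0.09, 0.08, 70, 0, 0, 0.48, -0.12, -0.1, 0.08, 70, 0, 0, 0.56, -0.138, -0.116, 0.08, 70, 0, 0, 0.64, -0.138, -0.116, 0.08, 70, 0, 0, 0.72, -0.138, -0.116, 0.08, 70, 0, 0, 0.82, -0.138, -0.116, 0.08, 70, 0, 0, 0.82, -0.138, -0.116, 0.08, 70, 0, 0, 0.82, -0.138, -0.116, 0.08, 70, 0, 0, 0.82, -0.138, -0.116, 0.08, 70])

```text
clock: 7.2
position: [0.5167, -0.0802, 0.1297]
ee_rot: [-1.72, -2.629, 0.0]
force: [0.2, -0.4, 0.3]
width: 0.762
gripper_force: 0.0
```

Run:
```python
from h import *
im=optics.get_image("scene"); cv2.imwrite("pics/s1.png",cv2.resize(im[130:330,120:400],None,fx=2.5,fy=2.5))
s=sensors.observe(); print(s["clock"],s["position"],np.degrees(2*np.arctan2(s["ee_rot"][1],s["ee_rot"][0])),s["joints"].round(2))
```

```text
7.25 [ 0.5167507  -0.0801325   0.12969663] -246.33511025909092 [-0.23  0.42  0.37  1.98 -0.21  0.78  0.68]
```

View pics/s1.png

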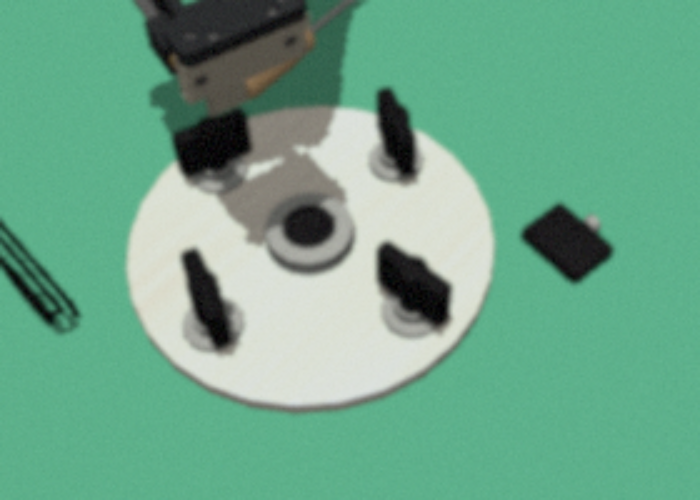

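In the crop, the first knob (412,285) now points at the collar (308,228) and the other three are unturned. The gripper hangs above the opposite knob (213,145), so I go down on that one.

Call:
arm_command(deltas=[0, 0, 0, 0, 0, -0.02, 70, 0, 0, 0, 0, 0, -0.04, 70, 0, 0, 0, 0, 0, -0.06, 70, 0, 0, 0, 0, 0, -0.08, 70, 0, 0, 0, 0, 0, -0.08, 70, 0, 0, 0, 0, 0, -0.08, 40, 0, 0, 0, 0, 0, -0.08, 20, 0, 0, 0, 0, 0, -0.08, 5, 0, 0, 0, 0, 0, -0.08, 5, 0, 0, 0, 0, 0, -0.08, 5, 0, 0, 0, 0, 0, -0.08, 5, 0, 0, 0, 0, 0, -0.08, 5, 0, 0, 0, 0, 0, -0.08, 5, 0, 0, 0, 0, 0, -0.08, 5])

```text
clock: 8.65
position: [0.5174, -0.08, 0.0499]
ee_rot: [1.715, 2.631, 0.001]
force: [2.6, 0.9, -0.1]
width: 0.139
gripper_force: 24.9
```

Call:
arm_command(deltas=[0, 0, -0.05, 0, 0, 0, 5, 0, 0, -0.1, 0, 0, 0, 5, 0, 0, -0.15, 0, 0, 0, 5, 0, 0, -0.2, 0, 0, 0, 5, 0, 0, -0.25, 0, 0, 0, 5, 0, 0, -0.3, 0, 0, 0, 5, 0, 0, -0.35, 0, 0, 0, 5, 0, 0, -0.4, 0, 0, 0, 5, 0, 0, -0.45, 0, 0, 0, 5, 0, 0, -0.5, 0, 0, 0, 5, 0, 0, -0.55, 0, 0, 0, 5, 0, 0, -0.6, 0, 0, 0, 5, 0, 0, -0.65, 0, 0, 0, 5, 0, 0, -0.7, 0, 0, 0, 5, 0, 0, -0.75, 0, 0, 0, 5, 0, 0, -0.8, 0, 0, 0, 5, 0, 0, -0.82, 0, 0, 0, 5, 0, 0, -0.82, 0, 0, 0, 5, 0, 0, -0.82, 0, 0, 0, 5, 0, 0, -0.82, 0, 0, 0, 5])

```text
clock: 10.65
position: [0.5178, -0.0801, 0.0499]
ee_rot: [2.95, 1.078, 0.002]
force: [5.2, 0.6, -3.5]
width: 0.14
gripper_force: 24.9
```

Call:
arm_command(deltas=[0, 0, 0, 0, 0, 0, 40, 0, 0, 0, 0, 0, 0, 60, 0, 0, 0, 0, 0, 0, 60, 0, 0, 0, 0, 0, 0, 60, 0, 0, 0, 0, 0, 0.02, 60, 0, 0, 0, 0, 0, 0.05, 60, 0, 0, 0, 0, 0, 0.08, 70, 0, 0, 0.08, 0, 0.02, 0.08, 70, 0, 0, 0.16, 0, 0.04, 0.08, 70, 0, 0, 0.24, 0, 0.06, 0.08, 70, 0, 0, 0.32, 0, 0.08, 0.08, 70, 0, 0, 0.4, 0.01, 0.1, 0.08, 70, 0, 0, 0.48, 0.01, 0.12, 0.08, 70, 0, 0, 0.56, 0.011, 0.126, 0.08, 70, 0, 0, 0.64, 0.011, 0.126, 0.08, 70, 0, 0, 0.72, 0.011, 0.126, 0.08, 70, 0, 0, 0.8, 0.011, 0.126, 0.08, 70])

```text
clock: 12.35
position: [0.5275, 0.0457, 0.1296]
ee_rot: [-1.749, -2.609, 0.001]
force: [-0.0, -0.3, 0.1]
width: 0.763
gripper_force: 0.0
```

Call:
arm_command(deltas=[0, 0, 0.08, 0, 0, 0, 70, 0, 0, 0.16, 0, 0, 0, 70, 0, 0, 0.24, 0, 0, 0, 70, 0, 0, 0.32, 0, 0, 0, 70, 0, 0, 0.4, 0, 0, 0, 70, 0, 0, 0.48, 0, 0, 0, 70, 0, 0, 0.56, 0, 0, 0, 70, 0, 0, 0.64, 0, 0, 0, 70, 0, 0, 0.72, 0, 0, 0, 70, 0, 0, 0.8, 0, 0, 0, 70, 0, 0, 0.84, 0, 0, 0, 70, 0, 0, 0.84, 0, 0, 0, 70, 0, 0, 0.84, 0, 0, 0, 70])

```text
clock: 13.65
position: [0.5276, 0.0456, 0.1296]
ee_rot: [0.205, -3.135, 0.0]
force: [-0.1, 0.0, 0.4]
width: 0.761
gripper_force: 0.0
```

Run:
```python
from h import *
im=optics.get_image("scene"); cv2.imwrite("pics/s2.png",cv2.resize(im[130:330,120:400],None,fx=2.5,fy=2.5))
s=sensors.observe(); print(s["clock"],s["position"],np.degrees(2*np.arctan2(s["ee_rot"][1],s["ee_rot"][0])),s["joints"].round(2))
```

```text
13.7 [0.52765569 0.0456856  0.12968774] -172.5001684142421 [-0.26  0.41  0.1   1.95 -0.06  0.79  1.57]
```

View pics/s2.png

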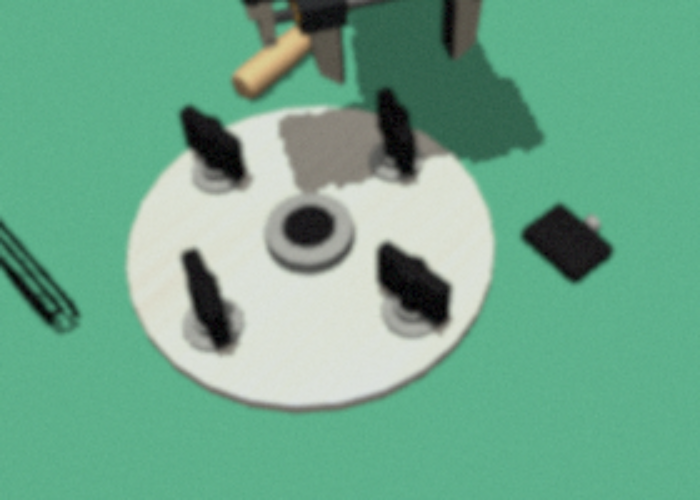

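The knob at (213,148) and the one at (412,285) now both point at the collar. The fingers straddle the third knob (397,140), so I go down on it. The tool yaw is 187.5 and the target is 130, so the turn is -0.64.

Call:
arm_command(deltas=[0, 0, 0, 0, 0, -0.02, 70, 0, 0, 0, 0, 0, -0.04, 70, 0, 0, 0, 0, 0, -0.06, 70, 0, 0, 0, 0, 0, -0.08, 70, 0, 0, 0, 0, 0, -0.08, 70, 0, 0, 0, 0, 0, -0.08, 40, 0, 0, 0, 0, 0, -0.08, 20, 0, 0, 0, 0, 0, -0.08, 5, 0, 0, 0, 0, 0, -0.08, 5, 0, 0, 0, 0, 0, -0.08, 5, 0, 0, 0, 0, 0, -0.08, 5, 0, 0, 0, 0, 0, -0.08, 5, 0, 0, 0, 0, 0, -0.08, 5, 0, 0, 0, 0, 0, -0.08, 5])

```text
clock: 15.1
position: [0.5279, 0.0463, 0.0498]
ee_rot: [-0.209, 3.134, 0.001]
force: [-1.0, 2.8, 1.0]
width: 0.141
gripper_force: 24.9
```

Call:
arm_command(deltas=[0, 0, -0.05, 0, 0, 0, 5, 0, 0, -0.1, 0, 0, 0, 5, 0, 0, -0.15, 0, 0, 0, 5, 0, 0, -0.2, 0, 0, 0, 5, 0, 0, -0.25, 0, 0, 0, 5, 0, 0, -0.3, 0, 0, 0, 5, 0, 0, -0.35, 0, 0, 0, 5, 0, 0, -0.4, 0, 0, 0, 5, 0, 0, -0.45, 0, 0, 0, 5, 0, 0, -0.5, 0, 0, 0, 5, 0, 0, -0.55, 0, 0, 0, 5, 0, 0, -0.6, 0, 0, 0, 5, 0, 0, -0.64, 0, 0, 0, 5, 0, 0, -0.64, 0, 0, 0, 5, 0, 0, -0.64, 0, 0, 0, 5, 0, 0, -0.64, 0, 0, 0, 5])

```text
clock: 16.7
position: [0.5281, 0.0471, 0.0498]
ee_rot: [1.323, 2.849, 0.002]
force: [1.0, 6.2, -0.8]
width: 0.14
gripper_force: 25.0
```

Call:
arm_command(deltas=[0, 0, 0, 0, 0, 0, 40, 0, 0, 0, 0, 0, 0, 60, 0, 0, 0, 0, 0, 0, 60, 0, 0, 0, 0, 0, 0, 60, 0, 0, 0, 0, 0, 0.02, 60, 0, 0, 0, 0, 0, 0.05, 60, 0, 0, 0, 0, 0, 0.08, 70, 0, 0, 0.08, 0.02, -0.02, 0.08, 70, 0, 0, 0.16, 0.04, -0.04, 0.08, 70, 0, 0, 0.24, 0.06, -0.07, 0.08, 70, 0, 0, 0.32, 0.08, -0.09, 0.08, 70, 0, 0, 0.4, 0.1, -0.12, 0.08, 70, 0, 0, 0.48, 0.116, -0.137, 0.08, 70, 0, 0, 0.56, 0.116, -0.137, 0.08, 70, 0, 0, 0.64, 0.116, -0.137, 0.08, 70, 0, 0, 0.68, 0.116, -0.137, 0.08, 70, 0, 0, 0.68, 0.116, -0.137, 0.08, 70, 0, 0, 0.68, 0.116, -0.137, 0.08, 70])

```text
clock: 18.5
position: [0.6436, -0.0914, 0.1296]
ee_rot: [0.303, -3.127, -0.0]
force: [0.2, 0.3, -0.6]
width: 0.764
gripper_force: 0.0
```

Call:
arm_command(deltas=[0, 0, 0, 0, 0, -0.02, 70, 0, 0, 0, 0, 0, -0.04, 70, 0, 0, 0, 0, 0, -0.06, 70, 0, 0, 0, 0, 0, -0.08, 70, 0, 0, 0, 0, 0, -0.08, 70, 0, 0, 0, 0, 0, -0.08, 40, 0, 0, 0, 0, 0, -0.08, 20, 0, 0, 0, 0, 0, -0.08, 5, 0, 0, 0, 0, 0, -0.08, 5, 0, 0, 0, 0, 0, -0.08, 5, 0, 0, 0, 0, 0, -0.08, 5, 0, 0, 0, 0, 0, -0.08, 5, 0, 0, 0, 0, 0, -0.08, 5, 0, 0, 0, 0, 0, -0.08, 5])

```text
clock: 19.9
position: [0.644, -0.0915, 0.0498]
ee_rot: [-0.307, 3.126, -0.001]
force: [1.0, -0.4, 0.7]
width: 0.141
gripper_force: 24.9
```

Call:
arm_command(deltas=[0, 0, -0.05, 0, 0, 0, 5, 0, 0, -0.1, 0, 0, 0, 5, 0, 0, -0.15, 0, 0, 0, 5, 0, 0, -0.2, 0, 0, 0, 5, 0, 0, -0.25, 0, 0, 0, 5, 0, 0, -0.3, 0, 0, 0, 5, 0, 0, -0.35, 0, 0, 0, 5, 0, 0, -0.4, 0, 0, 0, 5, 0, 0, -0.45, 0, 0, 0, 5, 0, 0, -0.5, 0, 0, 0, 5, 0, 0, -0.55, 0, 0, 0, 5, 0, 0, -0.6, 0, 0, 0, 5, 0, 0, -0.65, 0, 0, 0, 5, 0, 0, -0.68, 0, 0, 0, 5, 0, 0, -0.68, 0, 0, 0, 5, 0, 0, -0.68, 0, 0, 0, 5, 0, 0, -0.68, 0, 0, 0, 5])

```text
clock: 21.6
position: [0.6441, -0.0911, 0.0498]
ee_rot: [1.325, 2.848, 0.001]
force: [2.1, 0.1, -0.2]
width: 0.138
gripper_force: 24.9
```

Call:
arm_command(deltas=[0, 0, 0, 0, 0, 0, 40, 0, 0, 0, 0, 0, 0, 60, 0, 0, 0, 0, 0, 0, 60, 0, 0, 0, 0, 0, 0, 60, 0, 0, 0, 0, 0, 0.02, 60, 0, 0, 0, 0, 0, 0.05, 60, 0, 0, 0, 0, 0, 0.09, 60, 0, 0, 0, 0, 0, 0.13, 60, 0, 0, 0, 0, -0.05, 0.17, 60, 0, 0, 0, 0, -0.1, 0.2, 60, 0, 0, 0, -0.04, -0.15, 0.2, 60, 0, 0, 0, -0.08, -0.2, 0.2, 60, 0, 0, 0, -0.12, -0.25, 0.2, 60, 0, 0, 0, -0.15, -0.28, 0.2, 60, 0, 0, 0, -0.15, -0.28, 0.2, 60, 0, 0, 0, -0.15, -0.28, 0.2, 60, 0, 0, 0, -0.15, -0.28, 0.2, 60])

```text
clock: 23.3
position: [0.4926, -0.3725, 0.25]
ee_rot: [1.332, 2.845, 0.0]
force: [0.2, 0.5, -0.3]
width: 0.65
gripper_force: 0.0
```

Run:
```python
from h import *
im=optics.get_image("top"); cv2.imwrite("pics/t3.png",cv2.resize(im[110:300,210:410],None,fx=3,fy=3))
c,r,o=wings("top",im); print(c,r)
for x in o: print(x)
s=sensors.observe(); print(s["clock"],s["position"],abs(s["dq"]).max())
```

```text
[ 0.58610039 -0.02298175] 0.124052878542953
(np.float64(-140.4), [0.5169, -0.0803], np.float64(0.0898), 'rect', 32.1, array([54., 26.]), 'pca', 40.6, 'val~', 1.38)
(np.float64(-50.3), [0.6413, -0.0895], np.float64(0.0864), 'rect', 137.5, array([20., 52.]), 'pca', 132.7, 'val~', 1.35)
(np.float64(40.2), [0.654, 0.0344], np.float64(0.0889), 'rect', 32.2, array([55., 26.]), 'pca', 36.7, 'val~', 1.46)
(np.float64(129.9), [0.5287, 0.0457], np.float64(0.0895), 'rect', 137.3, array([21., 53.]), 'pca', 130.6, 'val~', 1.39)
23.35 [ 0.4939698  -0.37083086  0.24973133] 0.028438373421348365
```

View pics/t3.png

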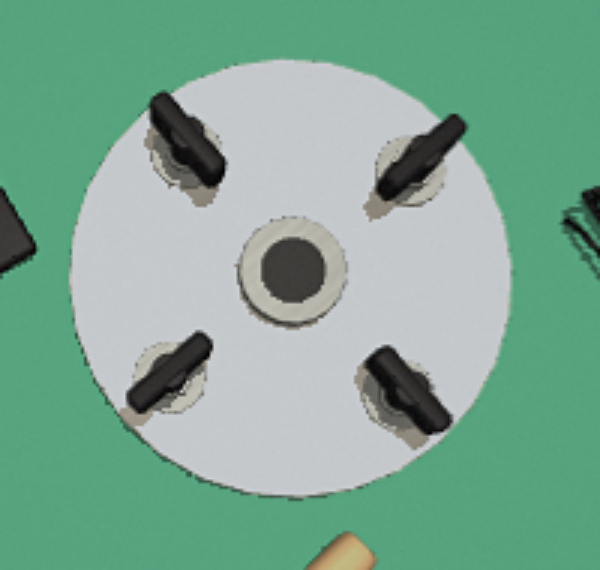

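All four wings, at (187,140), (422,157), (168,372) and (408,390), point at the collar (293,270). They read about 1.35 to 1.46 rad, and the arm is clear of everything.

```bash
python3 -c "
from cell import arm
print(arm.sign_off())"
```

```text
the job is handed in; nothing more can be done
None
```

I turned all four wing knobs in line with the flange's centre in star order, with last-picture readings of about 1.35 to 1.46 rad, and handed the job in at about 23 s with the arm clear; no verdict came back.

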